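# Finish kitting the inspection tray

### The arm

A 6-joint arm with a two-finger parallel gripper is mounted at the origin on the work surface. World frame = base frame: x ahead of the robot, y to its left, z up, the work surface at z = 0. Lengths are in m, angles in degrees, forces in N, time in s.
With the tool pointing down it reaches from about 0.35 to 0.725 m from the base axis. Payload 4.3 kg.
Tool frame: the origin (TCP) lies on the centre line of the jaws, within the pads' length; the fingertips stand 25 mm ahead of it and the grasp point (between the pads) lies 6 mm ahead of it (robot.finger_overhang is the x of the fingertips in the tool frame, in m); x points along the fingers, y is the direction in which the jaws open and shut, and the axes are right-handed (so a half turn about x gives the same grasp; the last joint's range is limited). The gripper opens to 85 mm and grips with 20 to 120 N. Pads are 22 mm wide; open, the fingers measure 114 mm over their backs; the gripper's body (76 mm by 85 mm) begins 54 mm behind the grasp point. The pads swing forward as they close: fully open they stand 13 mm farther back than shut.
Start: joints at [57.737, 21.618, 4.641, 73.018, 0, 83.68], TCP at [0.252, 0.517, 0.228] pointing down, gripper open.
Joint ranges: [-156.06, 156.06], [-48.1, 94.91], [-58.44, 69.94], [-101.28, 121.22], [-78.64, 73.56], [-180, 180]. Speed limits (degrees/s): [147.25, 147.25, 180, 180, 180, 180].

### API

Orientations are given as [roll, pitch, yaw] about the fixed x, y, z axes, in that order (R = Rz(yaw) Ry(pitch) Rx(roll)).
In Python, from workcell import robot gives the robot as it stands. The module is installed in compiled form; this text tells all that it offers.
- The arm moves only by the tool servo_tool, never from a script. Its argument "targets" is a list of rows, each an object of numbers: "x", "y", "z": the shift along the tool's x, y, z in m; "turn": the turn about the tool's x in degrees. In form: [{"x": .., "y": .., "z": .., "turn": ..}, ...]. A call has exactly 10 rows; each row is the pose to reach, as a shift and turn from the pose measured when the call began, along the tool's axes at that moment; what a row does not reach only later rows make up. A row lasts 1/8 s, in which the tool goes at most 62.5 mm and 10.7 degrees, less where a joint would pass 70% of its speed; a pose out of reach is approached as far as the arm can. A call with a gripper value outside its range is refused whole. "claw" is the opening, from -1 (shut) to 1 (fully open), so that 0 is half open, set as the call begins (left out, the last holds). The fingers move at their own pace and stop on an object; "newtons" is the grip in N (left out, the last holds). Time passes only in rows, so rows that repeat a pose let the fingers close, or fill a call up. It gives the time, the measured TCP pose, the force and the opening at its end, in the units of the state.
- robot.get_state(): the state, without advancing time (a new reading comes with each control period).
- robot.camera(name): name is "scene" or "top" or "wrist"; returns a dict with "image" (384x512x3 uint8, blue, green, red), "fx", "fy", "cx", "cy" (pixels), "rvec" (rotation vector, rad) and "tvec" (3), from world to camera coordinates, as OpenCV has them; the wrist camera has in their place "tool_from_camera" (4x4, takes a point from camera to tool coordinates, whose origin is the TCP and whose axes are the tool frame's). Camera axes: x right, y down, z forward; pixel columns grow to the right and rows downward; lengths in m; the calibration is good to about 2 mm. A picture is of the moment at which its call begins: read the wrist's pose just before it. There is no depth.
- robot.hand_in(): hands the job in, once; it reports no verdict.
The state is a dict: "time": time; "q": joint angles; "qd": joint speeds; "joint_efforts": joint torques, N m; "position": TCP position; "tcp_rot": TCP orientation; "contact_force": force on the tool from outside, world axes, zero at the start; "moment": the same for the moment, N m; "grip_width": finger opening in m.
Only numpy, scipy, OpenCV 4.12 (cv2) and the standard library are available. Lean on these libraries where they do the work, as an engineer would, in place of code of your own. Each camera call takes 0.05 s, during which the arm holds its last target.

### The job

Finish the inspection tray without picking its parts up off the tray. Turn the steel hub, which sits crooked on its pocket, until its two lugs line up with the slot and it drops fully home; slide the forked aluminium bracket across the deck into the one cut-out that has its outline until it drops in flat. Leave both released, and leave the other things on the bench where they are.

Things in the scene. Friction and masses are not known exactly. Their poses are not given: they have to be found in the camera images.
- tray: Fixed black deck, 150 (x) x 300 mm (y), top 22 mm above the bench; origin on the bench under its centre, +x away from the robot. Two cut-out inserts join its far edge (cavity centres 160 mm in +x, 70 mm to each side); the hub insert and a filled gauge insert flank it (90 mm in +x, 230 mm to each side). All inserts share the tray's yaw. Which is left or right varies.
- bracket: Loose forked aluminium angle bracket, 0.25-0.55 kg (slides easily, about 1-2 N), on the deck, within 45 mm of the tray's centre line, yaw within 0.36 rad of the tray's. Origin under the foot's centre (z = 22 mm on the deck, 12 mm seated). Foot 90 (x) x 100 (y) x 14 mm, with a slot open to the front (+x): x 0 to 45, y +2 to +32 mm.
- bracket_flange (a point): Middle of the top edge of the bracket's rear flange: 100 mm wide (y), 8 mm thick, its rear face flush with the foot's rear edge (45 mm behind the origin), top 50 mm above the underside.
- fork_insert: Fixed insert with the bracket's outline: cut-out 95 (x) x 107 mm (y), 10 mm deep, with a deck-high tongue from the far wall back to x = +2, y +5 to +29 mm. Origin on the bench under the cut-out's centre (floor z = 12 mm); the seated bracket shares its position and yaw. Guide strips 10 mm above the deck flank it, 105 mm apart (x -60 to 55; throat 103), flared to 117 mm at x = -85 mm (deck edge).
- mirror_insert: The other insert, same size and guide strips, with the tongue mirrored (y -29 to -5 mm): the bracket does not fit it. Stays empty. Origin on the bench under the cut-out's centre.
- hub_insert: Fixed insert, 150 mm square, 22 mm high; origin on the bench under its centre. A round pocket 87 mm across (floor z = 5 mm) is crossed by a straight slot along the insert's x axis, 32 mm wide, 142 mm long (slot floor z = 11.5 mm).
- hub: Loose steel hub, 0.3-0.65 kg: disc 84 mm across, 20 mm thick, with a boss 36 mm across (top 38 mm above the underside) and two opposite lugs along its x axis; a half turn looks the same. Origin under the disc's centre: z = 14 mm at the start, 5 mm when home. Held in the pocket with 1.5 mm play, it turns freely; the lugs start 0.5 to 1.57 rad off the slot, either way.
- hub_lug (a point): Top middle of one of the hub's two lugs, 55 mm from the axis (hub's +x). Each lug is 24 mm wide, reaches 68 mm from the axis and spans 8 to 22 mm above the hub's underside. Lugs ride on the insert's top until they are over the slot, then the hub drops 9 mm and the lug tops stand 5 mm above the insert.
- ring_sample: Bystander: brass ring 52 mm across, 16 mm high, lying on the filled gauge insert.
- square: Bystander: steel try square lying at the right; origin under its 100 mm stock.
- spanner: Bystander: open-ended spanner, 160 mm, lying at the left near the robot.
- dish: Bystander: white dish 80 mm across, 30 mm high, left near side; origin under its centre.
- plug_gauge: Bystander: steel plug gauge, lying rod 24 mm thick, 100 mm long, right near side.
- oil: Bystander: white bottle 48 mm across, 110 mm high, at the left.
- loupe: Bystander: black eyepiece loupe 44 mm across, 42 mm high, at the right.
- notebook: Bystander: grey notebook 150 x 200 x 12 mm at the left.
Mind the look-alikes: they are no part of the job. Leave any blue look-alike of the bracket alone.

How it is judged (in metres and radians):
At the end, for the whole second after the job is handed in: The hub lies level in its pocket, dropped home (underside below z = 8 mm, within 6 mm of the insert's centre, lugs within 0.12 rad of the slot), and the bracket lies flat in fork_insert (underside below z = 14.5 mm, within 6 mm of the centre, 0.1 rad), both at rest (height (world z) of hub below 0.008 m and horizontal distance between hub and hub_insert below 0.006 m and angle between the x axis of hub and the x axis of hub_insert, either way round below 0.12 rad and angle between hub's own z axis and vertical below 0.05 rad and height (world z) of bracket below 0.0145 m and horizontal distance between bracket and fork_insert below 0.006 m and angle between the x axis of bracket and the x axis of fork_insert, either way round below 0.1 rad and angle between bracket's own z axis and vertical below 0.04 rad and linear speed of each of bracket, hub below 0.02 m/s); the robot touches nothing.
It fails at once if the bracket was lifted off the tray (underside over 25 mm above the deck) (height (world z) of bracket above 0.047 m).
It fails at once if the hub was lifted out of its pocket (underside over 20 mm above where it starts) (height (world z) of hub above 0.034 m).
It fails at once if another thing on the bench was moved by more than 40 mm (distance of any of ring_sample, square, spanner, dish, plug_gauge, oil, loupe, notebook from where it was at the start of the episode above 0.04 m).
It also fails if it takes over 54 s, if anything falls off the work surface, if the arm or the gripper's body presses on something with over 40 N, if the wrist force passes 120 N, or if a joint passes its speed limit or range.

## Working session

There is one attempt and no reset: what is moved stays moved. The work goes in short steps, Python scripts to look and compute and a tool call to move; the robot and the scene stay as the last step left them, time stands still between calls to the robot, and variables do not carry over. Pictures are saved under pics/ and viewed, and the job is handed in when it is done.

Besides the shell and the picture viewer there is one more tool, called after "Request:" as a command line: name --argument value ..., lists and objects as JSON in quotes. servo_tool: Moves the arm, as the interface text tells. Its arguments: {"type":"object","properties":{"targets":{"type":"array","items":{"type":"object","properties":{"x":{"type":"number"},"y":{"type":"number"},"z":{"type":"number"},"turn":{"type":"number"}}}},"claw":{"type":"number"},"newtons":{"type":"number"}},"required":["targets"]}

```bash
mkdir -p pics
cat > h.py <<'E'
import numpy as np, cv2
from workcell import robot
from scipy.spatial.transform import Rotation as Rn
def ray(c,u,v,z,st=None):
    K=np.array([[c['fx'],0,c['cx']],[0,c['fy'],c['cy']],[0,0,1]])
    d=np.linalg.inv(K)@[u,v,1]
    if 'rvec' in c:
        R=cv2.Rodrigues(np.array(c['rvec'],float))[0];t=np.array(c['tvec'],float).ravel()
        o=-R.T@t; w=R.T@d
    else:
        T=np.array(c['tool_from_camera']);Rt=Rn.from_euler('xyz',st['tcp_rot'],degrees=True).as_matrix()
        o=Rt@T[:3,3]+np.array(st['position']); w=Rt@T[:3,:3]@d
    return o+w*(z-o[2])/w[2]
E
python3 - <<'E'
from h import *
import pickle
print(robot.get_state())
for n in ['top','scene','wrist']:
    c=robot.camera(n); pickle.dump(c,open(n+'.pkl','wb')); cv2.imwrite(f'pics/{n}0.png',cv2.resize(c['image'],(800,600),interpolation=cv2.INTER_CUBIC))
    print(n,{k:v for k,v in c.items() if k!='image'})
E
```

```text
{'time': 0.0, 'q': array([5.77350891e+01, 2.16607316e+01, 4.56245666e+00, 7.30168829e+01,
       2.14953272e-03, 8.36806388e+01]), 'qd': array([-0.02096598, -0.0102565 , -0.04393603,  0.05270845,  0.02158287,
        0.0282088 ]), 'joint_efforts': array([-6.37429439e-04, -4.63597190e+01,  2.69880599e+01,  2.05833488e-02,
       -2.28405156e-04,  3.50421132e-07]), 'position': array([0.25120241, 0.51650033, 0.22736925]), 'tcp_rot': array([ -97.3887173 ,   89.88482215, -123.3342691 ]), 'contact_force': array([-0.65141797,  0.00210795, -0.76830102]), 'moment': array([ 0.01812138,  0.01441702, -0.03456249]), 'grip_width': 0.08544968822098845}
top {'fx': 470.33009936573643, 'fy': 470.33009936573643, 'cx': 252.78605325907085, 'cy': 200.1446479765227, 'rvec': array([ 2.00142613, -2.22537713,  0.23708734]), 'tvec': array([0.03790438, 0.4455982 , 1.37368718])}
scene {'fx': 347.87616024843805, 'fy': 347.87616024843805, 'cx': 255.54484729730532, 'cy': 188.300216838056, 'rvec': array([ 2.26603856,  0.93138982, -0.35864084]), 'tvec': array([-0.33122518, -0.19037463,  1.38566834])}
wrist {'fx': 341.28456477418047, 'fy': 341.28456477418047, 'cx': 255.8693229178731, 'cy': 196.15936090842496, 'tool_from_camera': array([[ 1.00218369e-03, -2.77619436e-01,  9.60690608e-01,
        -1.45240876e-01],
       [ 9.99999348e-01, -2.47578386e-04, -1.11473517e-03,
        -6.20554325e-04],
       [ 5.47318380e-04,  9.60691099e-01,  2.77619007e-01,
        -6.99059288e-02],
       [ 0.00000000e+00,  0.00000000e+00,  0.00000000e+00,
         1.00000000e+00]])}
```

View pics/top0.png

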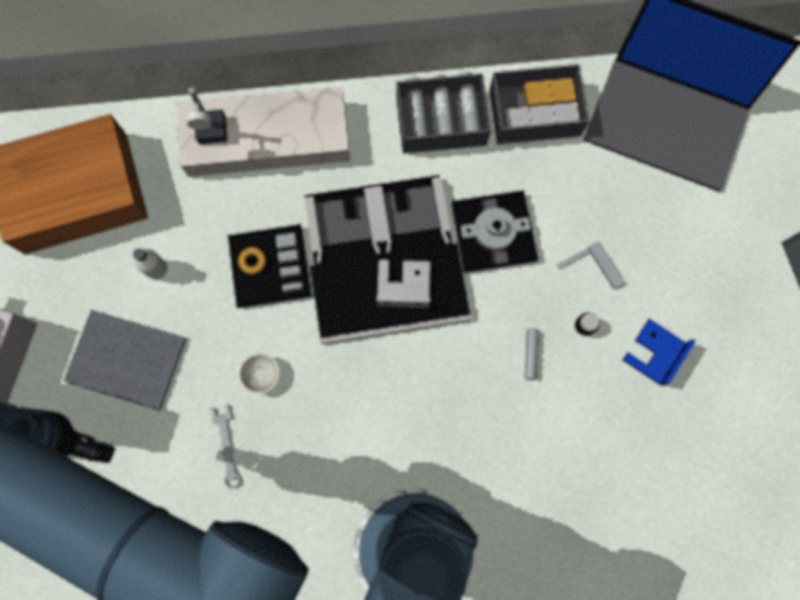

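View pics/scene0.png

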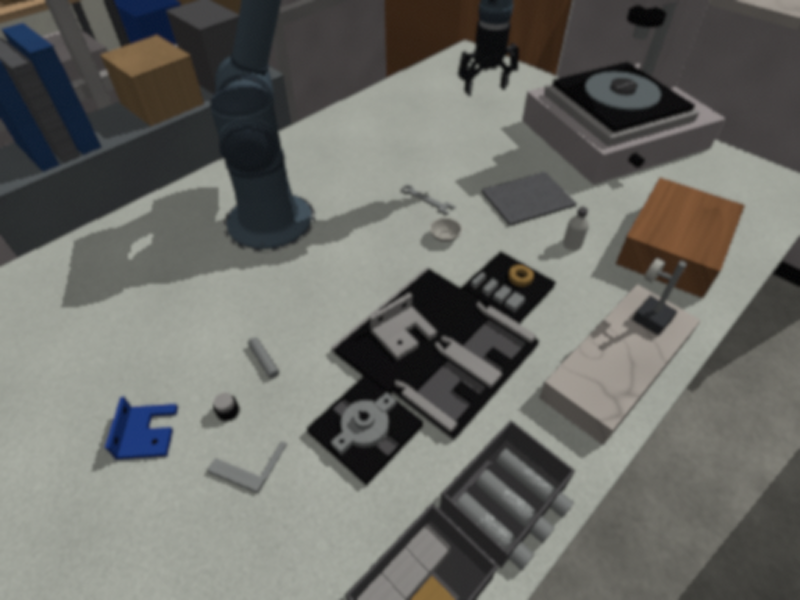

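View pics/wrist0.png

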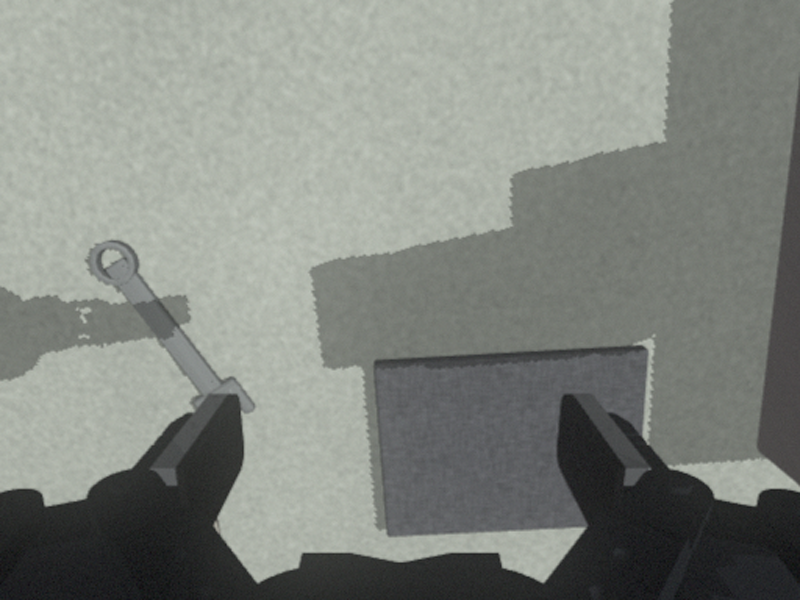

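The top view shows the tray at about (390,260). The bracket is on it at (404,283) with its flange on the near side. The two cut-outs are at (345,215) and (408,205), the hub at (495,228), the ring at (251,261), and the blue look-alike at the right. Next I'll enlarge the crop.

Run:
```python
from h import *
import pickle
c=pickle.load(open('top.pkl','rb'));im=c['image']
# crop in original px: x 190..350,y 105..225, scale 5
cr=im[105:225,190:350]; o=cv2.resize(cr,(800,600),interpolation=cv2.INTER_CUBIC)
o=np.clip(o.astype(float)*1.4+15,0,255).astype(np.uint8)
cv2.imwrite('pics/top_crop.png',o)
```

```text
(no output)
```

View pics/top_crop.png

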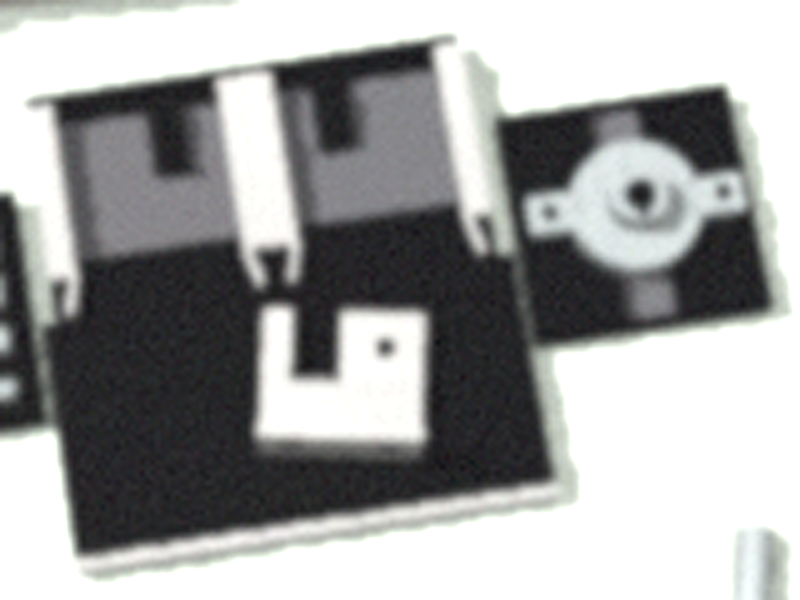

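Run:
```python
from h import *
import pickle
c=pickle.load(open('top.pkl','rb'))
def P(x,y,z): return ray(c,190+(x+.5)/5-.5,105+(y+.5)/5-.5,z)[:2].round(4)
for n,x,y,z in [('deckNL',78,553,.022),('deckNR',553,484,.022),('hubFL',500,120,.022),('hubFR',725,88,.022),('hubNR',770,305,.022),('hubNL',540,341,.022),
 ('lugL',549,213,.036),('lugR',724,192,.036),('boss',641,194,.052),('brFL',265,303,.036),('brFR',428,311,.036),('brflL',256,437,.072),('brflR',424,438,.072),
 ('strip L tipFL',30,100,.032),('RfarR',460,40,.032),('slotfar',615,112,.022),('slotnear',655,318,.022)]:
    print(n,P(x,y,z))
```

```text
deckNL [0.421  0.1395]
deckNR [ 0.4331 -0.1545]
hubFL [ 0.6714 -0.151 ]
hubFR [ 0.6777 -0.2964]
hubNR [ 0.5323 -0.3039]
hubNL [ 0.5243 -0.158 ]
lugL [ 0.6021 -0.1722]
lugR [ 0.6042 -0.2828]
boss [ 0.6032 -0.2281]
brFL [0.5627 0.01  ]
brFR [ 0.547  -0.0897]
brflL [0.4702 0.0241]
brflR [ 0.4591 -0.0753]
strip L tipFL [0.7122 0.1442]
RfarR [ 0.7237 -0.131 ]
slotfar [ 0.669  -0.2245]
slotnear [ 0.5315 -0.2313]
```

```bash
cat >> h.py <<'E'
def go(p,yaw=None):
    """tool-frame shift to world p, turn so tool y points along yaw(deg, mod 180)"""
    s=robot.get_state();R=Rn.from_euler('xyz',s['tcp_rot'],degrees=True).as_matrix()
    d=R.T@(np.array(p)-s['position'])
    y=np.degrees(np.arctan2(R[1,1],R[0,1]))
    print('t',round(s['time'],2),'pos',s['position'].round(4),'jaw yaw',y.round(2),'q',s['q'].round(1),'F',s['contact_force'].round(1),'w',round(s['grip_width'],4))
    print('toolx',R[:,0].round(3)); print('shift',d.round(4))
    if yaw is not None: print('turn (cw+)',((y-yaw+90)%180-90).round(2))
E
python3 -c "
from h import *
go([.602,-.229,.2],0)"
```

```text
t 0.15 pos [0.2513 0.5166 0.2276] jaw yaw 64.05 q [57.7 21.7  4.6 73.  -0.  83.7] F [-0.3  1.  -0.6] w 0.0853
toolx [-0.001 -0.001 -1.   ]
shift [ 0.0283 -0.517   0.6416]
turn (cw+) 64.05
```

Request:
servo_tool --targets '[{"x": 0, "y": -0.02, "z": 0.025, "turn": 2}, {"x": 0, "y": -0.05, "z": 0.062, "turn": 4}, {"x": 0, "y": -0.085, "z": 0.105, "turn": 6}, {"x": 0, "y": -0.12, "z": 0.149, "turn": 8}, {"x": 0, "y": -0.155, "z": 0.192, "turn": 10}, {"x": 0, "y": -0.19, "z": 0.236, "turn": 12}, {"x": 0, "y": -0.225, "z": 0.279, "turn": 14}, {"x": 0, "y": -0.26, "z": 0.323, "turn": 16}, {"x": 0, "y": -0.295, "z": 0.366, "turn": 18}, {"x": 0, "y": -0.33, "z": 0.41, "turn": 18}]'

```text
time: 1.4
position: [0.4759, 0.0388, 0.2279]
tcp_rot: [-86.8, 89.9, -130.8]
contact_force: [-0.0, 0.5, 0.4]
grip_width: 0.0854
```

```bash
python3 -c "
from h import *
go([.602,-.229,.19],46)"
```

```text
t 1.4 pos [0.4759 0.0388 0.2279] jaw yaw 46.04 q [ -2.9  10.4 -10.7  69.   -0.1  41. ] F [-0.   0.5  0.4] w 0.0854
toolx [-0.001 -0.001 -1.   ]
shift [ 0.0381 -0.1052  0.2766]
turn (cw+) 0.04
```

Request:
servo_tool --targets '[{"x": 0.006, "y": -0.018, "z": 0.046}, {"x": 0.012, "y": -0.036, "z": 0.092}, {"x": 0.018, "y": -0.054, "z": 0.138}, {"x": 0.025, "y": -0.07, "z": 0.184}, {"x": 0.03, "y": -0.085, "z": 0.224}, {"x": 0.036, "y": -0.096, "z": 0.254}, {"x": 0.038, "y": -0.102, "z": 0.269}, {"x": 0.038, "y": -0.105, "z": 0.277}, {"x": 0.038, "y": -0.105, "z": 0.277}, {"x": 0.038, "y": -0.105, "z": 0.277}]'

```text
schema error: expected keys x, y, z, turn
```

```bash
cat > look.py <<'E'
from h import *
import pickle,sys
s=robot.get_state();c=robot.camera('wrist');pickle.dump((s,c),open('w.pkl','wb'))
cv2.imwrite('pics/'+sys.argv[1],cv2.resize(c['image'],(800,600),interpolation=cv2.INTER_CUBIC))
E
python3 look.py w1.png; python3 -c "
from h import *
go([.602,-.229,.19],46)"
```

```text
t 1.45 pos [0.4791 0.0328 0.2278] jaw yaw 45.69 q [ -3.4  10.6 -10.4  68.9  -0.4  40.9] F [ 4.  -5.  -0.2] w 0.0856
toolx [ 0.002 -0.007 -1.   ]
shift [ 0.0398 -0.1014  0.2706]
turn (cw+) -0.31
```

View pics/w1.png

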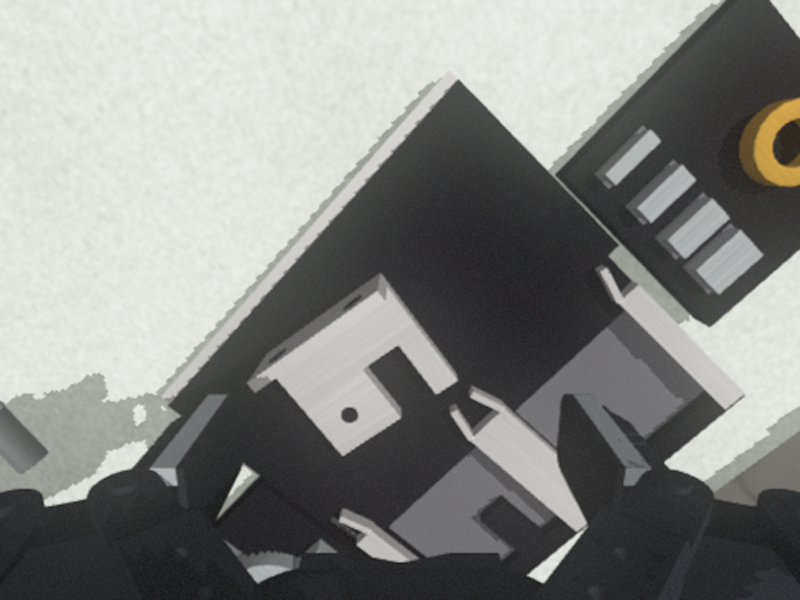

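The wrist view shows the bracket in sharp detail: flange corners near (250,383) and (382,277), foot front tips near (345,453) and (455,375). Its slot side matches the right-hand insert. The move was refused because the rows had no turn key, so I'm repeating it with one.

Request:
servo_tool --targets '[{"x": 0.006, "y": -0.018, "z": 0.046, "turn": 0}, {"x": 0.012, "y": -0.036, "z": 0.092, "turn": 0}, {"x": 0.018, "y": -0.054, "z": 0.138, "turn": 0}, {"x": 0.025, "y": -0.07, "z": 0.184, "turn": 0}, {"x": 0.03, "y": -0.085, "z": 0.224, "turn": 0}, {"x": 0.036, "y": -0.096, "z": 0.252, "turn": 0}, {"x": 0.038, "y": -0.101, "z": 0.266, "turn": 0}, {"x": 0.038, "y": -0.101, "z": 0.271, "turn": 0}, {"x": 0.038, "y": -0.101, "z": 0.271, "turn": 0}, {"x": 0.038, "y": -0.101, "z": 0.271, "turn": 0}]'

```text
time: 2.7
position: [0.6025, -0.2279, 0.1922]
tcp_rot: [-30.1, 89.6, -74.3]
contact_force: [0.2, -0.5, 0.2]
grip_width: 0.0855
```

```bash
python3 look.py w2.png; python3 -c "
from h import *
go([.602,-.229,.19],46)"
```

```text
t 2.75 pos [ 0.6025 -0.228   0.1923] jaw yaw 45.76 q [-26.2  30.3  12.9  72.3  -0.3  18. ] F [-0.8  0.3 -0.1] w 0.0856
toolx [ 0.002 -0.007 -1.   ]
shift [ 0.0023 -0.0011  0.0003]
turn (cw+) -0.24
```

View pics/w2.png

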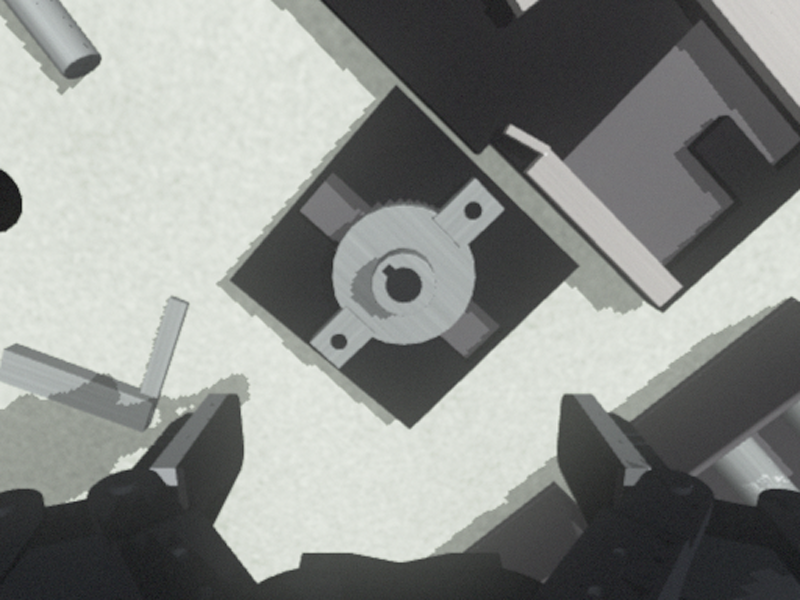

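Run:
```python
from h import *
import pickle
s,c=pickle.load(open('w.pkl','rb'))
def P(x,y,z): return ray(c,(x+.5)*.64-.5,(y+.5)*.64-.5,z,s)[:2].round(4)
for n,x,y,z in [('boss',403,285,.052),('lugA',473,210,.036),('lugB',339,342,.036),('c1',397,86,.022),('c2',577,267,.022),('c3',410,428,.022),('c4',232,280,.022),('bossL',371,284,.052),('bossR',436,284,.052)]:
    print(n,P(x,y,z))
I=np.array([P(x,y,.022) for x,y in [(397,86),(577,267),(410,428),(232,280)]])
print(I.mean(0)); 
for i in range(4):
    d=I[(i+1)%4]-I[i]; print(np.linalg.norm(d),np.degrees(np.arctan2(d[1],d[0])))
d=P(473,210,.036)-P(339,342,.036);print(np.linalg.norm(d),np.degrees(np.arctan2(d[1],d[0])))
```

```text
boss [ 0.6037 -0.2284]
lugA [ 0.6029 -0.1731]
lugB [ 0.6051 -0.2834]
c1 [ 0.5261 -0.1576]
c2 [ 0.6741 -0.1508]
c3 [ 0.6821 -0.2982]
c4 [ 0.5344 -0.306 ]
bossL [ 0.591  -0.2407]
bossR [ 0.6159 -0.215 ]
[ 0.604175 -0.22815 ]
0.14815613385884502 2.6306586962698018
0.14761693669765677 -86.8933720236613
0.14790581462538926 -176.9770323709259
0.14863192792936517 93.20121313044568
0.11032193798152748 91.14264735680104
```

```bash
python3 -c "
from h import *
print(robot.finger_overhang)
go([.604,-.2283,.067],46)"
```

```text
0.025
t 2.75 pos [ 0.6025 -0.228   0.1923] jaw yaw 45.76 q [-26.2  30.3  12.9  72.3  -0.3  18. ] F [-0.8  0.3 -0.1] w 0.0856
toolx [ 0.002 -0.007 -1.   ]
shift [0.1253 0.0013 0.0005]
turn (cw+) -0.24
```

Request:
servo_tool --targets '[{"x": 0.015, "y": 0, "z": 0, "turn": 0}, {"x": 0.035, "y": 0.001, "z": 0, "turn": 0}, {"x": 0.055, "y": 0.001, "z": 0, "turn": 0}, {"x": 0.075, "y": 0.001, "z": 0, "turn": 0}, {"x": 0.095, "y": 0.001, "z": 0, "turn": 0}, {"x": 0.11, "y": 0.001, "z": 0, "turn": 0}, {"x": 0.12, "y": 0.001, "z": 0, "turn": 0}, {"x": 0.125, "y": 0.001, "z": 0, "turn": 0}, {"x": 0.125, "y": 0.001, "z": 0, "turn": 0}, {"x": 0.125, "y": 0.001, "z": 0, "turn": 0}]' --claw 1

```text
time: 4.0
position: [0.604, -0.2284, 0.068]
tcp_rot: [-22.4, 89.5, -66.7]
contact_force: [0.1, 0.3, -0.2]
grip_width: 0.085
```

Request:
servo_tool --targets '[{"x": 0, "y": 0, "z": 0, "turn": 0}, {"x": 0, "y": 0, "z": 0, "turn": 0}, {"x": 0, "y": 0, "z": 0, "turn": 0}, {"x": 0, "y": 0, "z": 0, "turn": 0}, {"x": 0, "y": 0, "z": 0, "turn": 0}, {"x": 0, "y": 0, "z": 0, "turn": 0}, {"x": 0, "y": 0, "z": 0, "turn": 0}, {"x": 0, "y": 0, "z": 0, "turn": 0}, {"x": 0, "y": 0, "z": 0, "turn": 0}, {"x": 0, "y": 0, "z": 0, "turn": 0}]' --claw -0.3 --newtons 20

```text
time: 5.25
position: [0.604, -0.2284, 0.068]
tcp_rot: [-22.5, 89.5, -66.7]
contact_force: [0.0, -0.4, 0.3]
grip_width: 0.0298
```

```bash
python3 look.py w3.png; python3 -c "
from h import *
go([.604,-.2283,.067],46)"
```

```text
t 5.3 pos [ 0.604  -0.2284  0.068 ] jaw yaw 45.76 q [-26.2  34.2   0.7  56.1  -0.3  18. ] F [ 0.4  0.  -0.9] w 0.03
toolx [ 0.003 -0.007 -1.   ]
shift [ 0.001   0.0001 -0.0001]
turn (cw+) -0.24
```

View pics/w3.png

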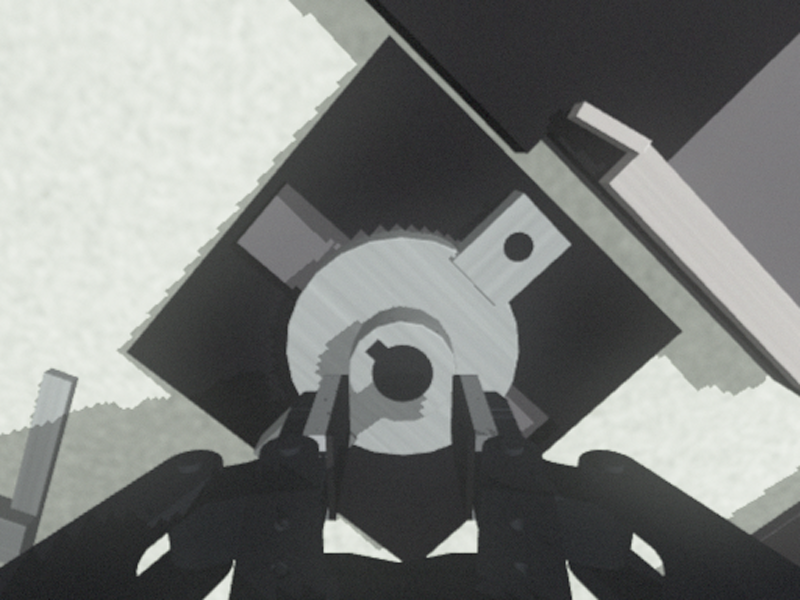

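Request:
servo_tool --targets '[{"x": 0, "y": 0, "z": 0, "turn": 0}, {"x": 0, "y": 0, "z": 0, "turn": 0}, {"x": 0, "y": 0, "z": 0, "turn": 0}, {"x": 0, "y": 0, "z": 0, "turn": 0}, {"x": 0.003, "y": 0, "z": 0, "turn": 0}, {"x": 0.006, "y": 0, "z": 0, "turn": 0}, {"x": 0.009, "y": 0, "z": 0, "turn": 0}, {"x": 0.012, "y": 0, "z": 0, "turn": 0}, {"x": 0.012, "y": 0, "z": 0, "turn": 0}, {"x": 0.012, "y": 0, "z": 0, "turn": 0}]' --claw 0.15

```text
time: 6.55
position: [0.6041, -0.2285, 0.0561]
tcp_rot: [-22.0, 89.5, -66.2]
contact_force: [0.2, -0.1, 0.5]
grip_width: 0.0488
```

Request:
servo_tool --targets '[{"x": 0, "y": 0, "z": 0, "turn": 0}, {"x": 0, "y": 0, "z": 0, "turn": 0}, {"x": 0, "y": 0, "z": 0, "turn": 0}, {"x": 0, "y": 0, "z": 0, "turn": 0}, {"x": 0, "y": 0, "z": 0, "turn": 0}, {"x": 0, "y": 0, "z": 0, "turn": 0}, {"x": 0, "y": 0, "z": 0, "turn": 0}, {"x": 0, "y": 0, "z": 0, "turn": 0}, {"x": 0, "y": 0, "z": 0, "turn": 0}, {"x": 0, "y": 0, "z": 0, "turn": 0}]' --claw -0.6 --newtons 20

```text
time: 7.8
position: [0.6041, -0.2285, 0.056]
tcp_rot: [-22.0, 89.5, -66.3]
contact_force: [-0.6, 0.2, -0.2]
grip_width: 0.0169
```

```bash
python3 look.py w4.png; python3 -c "
from h import *
go([.604,-.2283,.056],46)"
```

```text
t 7.85 pos [ 0.6041 -0.2285  0.056 ] jaw yaw 45.76 q [-26.2  34.8  -0.2  54.6  -0.3  18. ] F [-0.2  0.2 -0. ] w 0.0168
toolx [ 0.003 -0.007 -1.   ]
shift [ 0.      0.0001 -0.0002]
turn (cw+) -0.24
```

View pics/w4.png

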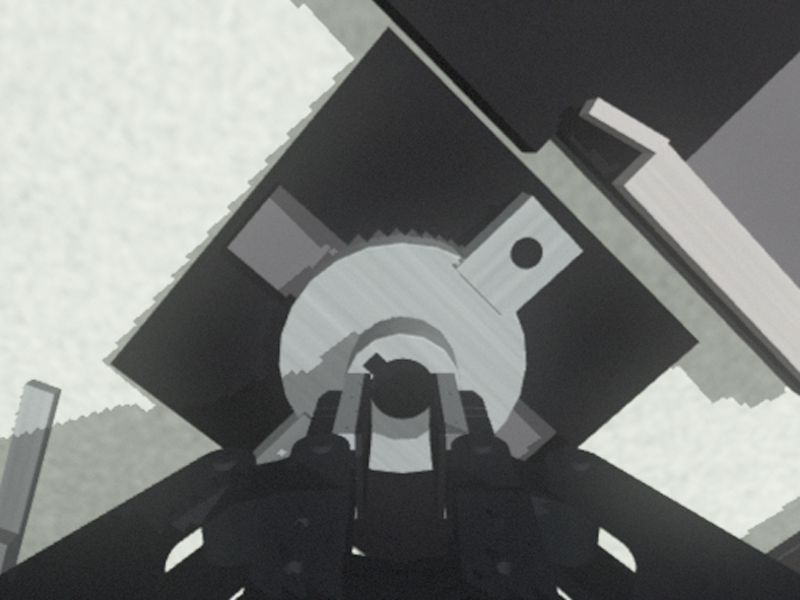

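Run:
```python
from h import *
import pickle
s,c=pickle.load(open('w.pkl','rb'))
T=np.linalg.inv(np.array(c['tool_from_camera']))
def pr(p):
    q=T[:3,:3]@p+T[:3,3]; return (np.array([c['fx']*q[0]/q[2]+c['cx'],c['fy']*q[1]/q[2]+c['cy']])/.64).round()
for x in (0,.012,.025,.03):
    for y in (-.0085,.0085):
        for z in (-.011,.011): print(x,y,z,pr(np.array([x,y,z])))
R=Rn.from_euler('xyz',s['tcp_rot'],degrees=True).as_matrix()
for z in (.034,.052): print(z,pr(R.T@(np.array([.604,-.2283,z])-s['position'])))
```

```text
0 -0.0085 -0.011 [373. 361.]
0 -0.0085 0.011 [374. 429.]
0 0.0085 -0.011 [431. 361.]
0 0.0085 0.011 [430. 429.]
0.012 -0.0085 -0.011 [375. 347.]
0.012 -0.0085 0.011 [376. 411.]
0.012 0.0085 -0.011 [429. 347.]
0.012 0.0085 0.011 [428. 411.]
0.025 -0.0085 -0.011 [376. 334.]
0.025 -0.0085 0.011 [377. 393.]
0.025 0.0085 -0.011 [427. 334.]
0.025 0.0085 0.011 [426. 393.]
0.03 -0.0085 -0.011 [377. 329.]
0.03 -0.0085 0.011 [378. 387.]
0.03 0.0085 -0.011 [426. 329.]
0.03 0.0085 0.011 [425. 387.]
0.034 [402. 366.]
0.052 [402. 389.]
```

The fingers closed to 17 mm without contact. From their pixels (tip edges at row 375, gap of about 65 px), the tips sit several mm behind the TCP rather than 25 mm ahead. I'll open and go lower, watching the force.

Request:
servo_tool --targets '[{"x": 0, "y": 0, "z": 0, "turn": 0}, {"x": 0, "y": 0, "z": 0, "turn": 0}, {"x": 0, "y": 0, "z": 0, "turn": 0}, {"x": 0, "y": 0, "z": 0, "turn": 0}, {"x": 0.004, "y": 0, "z": 0, "turn": 0}, {"x": 0.008, "y": 0, "z": 0, "turn": 0}, {"x": 0.012, "y": 0, "z": 0, "turn": 0}, {"x": 0.016, "y": 0, "z": 0, "turn": 0}, {"x": 0.018, "y": 0, "z": 0, "turn": 0}, {"x": 0.018, "y": 0, "z": 0, "turn": 0}]' --claw 0.15

```text
time: 9.1
position: [0.604, -0.2285, 0.0378]
tcp_rot: [-24.1, 89.6, -68.3]
contact_force: [0.3, -0.2, 0.4]
grip_width: 0.0493
```

```bash
python3 look.py w5.png; python3 -c "
from h import *
go([.604,-.2283,.038],46)"
```

```text
t 9.15 pos [ 0.6041 -0.2286  0.038 ] jaw yaw 45.76 q [-26.2  35.7  -1.5  52.4  -0.3  18. ] F [ 1.3 -0.   0.5] w 0.0489
toolx [ 0.003 -0.007 -1.   ]
shift [ 0.      0.0002 -0.0003]
turn (cw+) -0.24
```

View pics/w5.png

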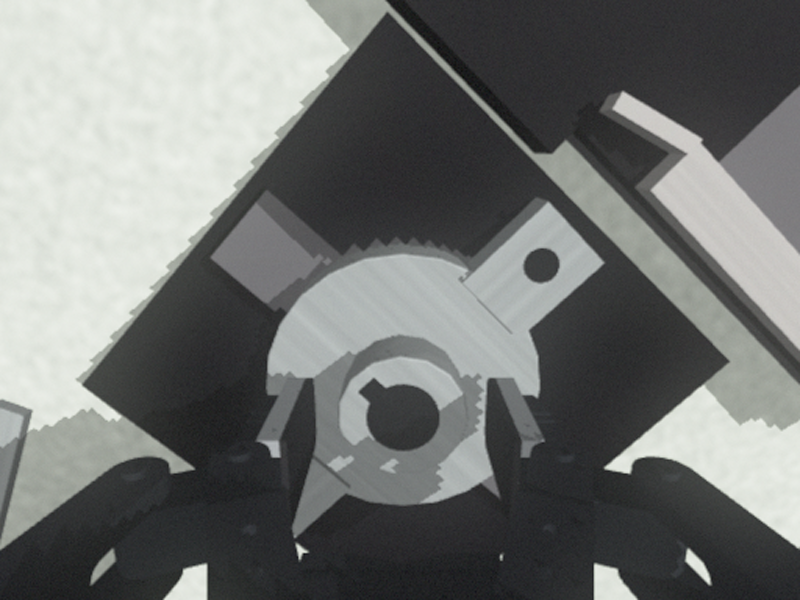

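The tips now straddle the boss, with inner edges at columns 314 and 487 against boss edges at 340 and 467. They are only about level with its top, so I'll go 9 mm further down and close.

Request:
servo_tool --targets '[{"x": 0.002, "y": 0, "z": 0, "turn": 0}, {"x": 0.004, "y": 0, "z": 0, "turn": 0}, {"x": 0.006, "y": 0, "z": 0, "turn": 0}, {"x": 0.008, "y": 0, "z": 0, "turn": 0}, {"x": 0.009, "y": 0, "z": 0, "turn": 0}, {"x": 0.009, "y": 0, "z": 0, "turn": 0}, {"x": 0.009, "y": 0, "z": 0, "turn": 0}, {"x": 0.009, "y": 0, "z": 0, "turn": 0}, {"x": 0.009, "y": 0, "z": 0, "turn": 0}, {"x": 0.009, "y": 0, "z": 0, "turn": 0}]' --claw 0.1

```text
time: 10.4
position: [0.6042, -0.2287, 0.029]
tcp_rot: [-22.3, 89.5, -66.5]
contact_force: [-0.2, -0.5, 1.2]
grip_width: 0.0466
```

Request:
servo_tool --targets '[{"x": 0, "y": 0, "z": 0, "turn": 0}, {"x": 0, "y": 0, "z": 0, "turn": 0}, {"x": 0, "y": 0, "z": 0, "turn": 0}, {"x": 0, "y": 0, "z": 0, "turn": 0}, {"x": 0, "y": 0, "z": 0, "turn": 0}, {"x": 0, "y": 0, "z": 0, "turn": 0}, {"x": 0, "y": 0, "z": 0, "turn": 0}, {"x": 0, "y": 0, "z": 0, "turn": 0}, {"x": 0, "y": 0, "z": 0, "turn": 0}, {"x": 0, "y": 0, "z": 0, "turn": 0}]' --claw -0.6 --newtons 25

```text
time: 11.65
position: [0.6053, -0.2288, 0.0302]
tcp_rot: [-9.3, 89.5, -53.5]
contact_force: [-0.7, 1.5, 6.1]
grip_width: 0.0347
```

Request:
servo_tool --targets '[{"x": 0, "y": 0, "z": 0, "turn": 6}, {"x": 0, "y": 0, "z": 0, "turn": 16}, {"x": 0, "y": 0, "z": 0, "turn": 26}, {"x": 0, "y": 0, "z": 0, "turn": 36}, {"x": 0, "y": 0, "z": 0, "turn": 46}, {"x": 0, "y": 0, "z": 0, "turn": 56}, {"x": 0, "y": 0, "z": 0, "turn": 66}, {"x": 0, "y": 0, "z": 0, "turn": 76}, {"x": 0, "y": 0, "z": 0, "turn": 84}, {"x": 0, "y": 0, "z": 0, "turn": 88.5}]'

```text
time: 12.9
position: [0.604, -0.2283, 0.029]
tcp_rot: [66.8, 89.6, -66.1]
contact_force: [0.8, -0.1, -3.5]
grip_width: 0.0345
```

```bash
python3 look.py w6.png; python3 -c "
from h import *
go([.604,-.2283,.029],46-88.4)"
```

```text
t 12.95 pos [ 0.6039 -0.2282  0.0288] jaw yaw -42.97 q [-26.2  36.2  -2.1  51.4  -0.3 106.8] F [ 0.5  0.2 -4.4] w 0.0348
toolx [ 0.003 -0.007 -1.   ]
shift [-0.0002  0.0001 -0.    ]
turn (cw+) -0.57
```

View pics/w6.png

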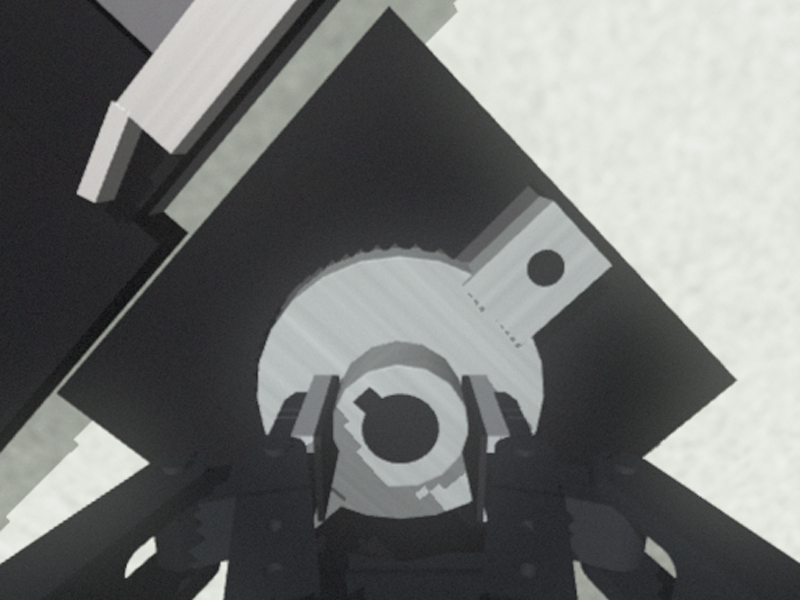

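The hub turned with the gripper, and its lug (545,265) now lies over the slot. Force z is about -4 N, so its weight is hanging on the grip. Releasing.

Request:
servo_tool --targets '[{"x": 0, "y": 0, "z": 0, "turn": 0}, {"x": 0, "y": 0, "z": 0, "turn": 0}, {"x": 0, "y": 0, "z": 0, "turn": 0}, {"x": 0, "y": 0, "z": 0, "turn": 0}, {"x": -0.01, "y": 0, "z": 0, "turn": 0}, {"x": -0.03, "y": 0, "z": 0, "turn": 0}, {"x": -0.055, "y": 0, "z": 0, "turn": 0}, {"x": -0.08, "y": 0, "z": 0, "turn": 0}, {"x": -0.1, "y": 0, "z": 0, "turn": 0}, {"x": -0.12, "y": 0, "z": 0, "turn": 0}]' --claw 0.3

```text
time: 14.2
position: [0.6038, -0.2276, 0.1506]
tcp_rot: [71.6, 89.5, -61.4]
contact_force: [0.6, -0.8, 0.5]
grip_width: 0.0554
```

```bash
python3 look.py w7.png; python3 -c "
from h import *
go([.604,-.2283,.19],46-88.4)"
```

```text
t 14.25 pos [ 0.6052 -0.2282  0.1536] jaw yaw -42.96 q [-26.1  31.1   8.4  66.7  -0.3 106.8] F [0.1 0.7 1.7] w 0.0555
toolx [ 0.008 -0.009 -1.   ]
shift [-0.0364 -0.0004  0.0009]
turn (cw+) -0.56
```

View pics/w7.png

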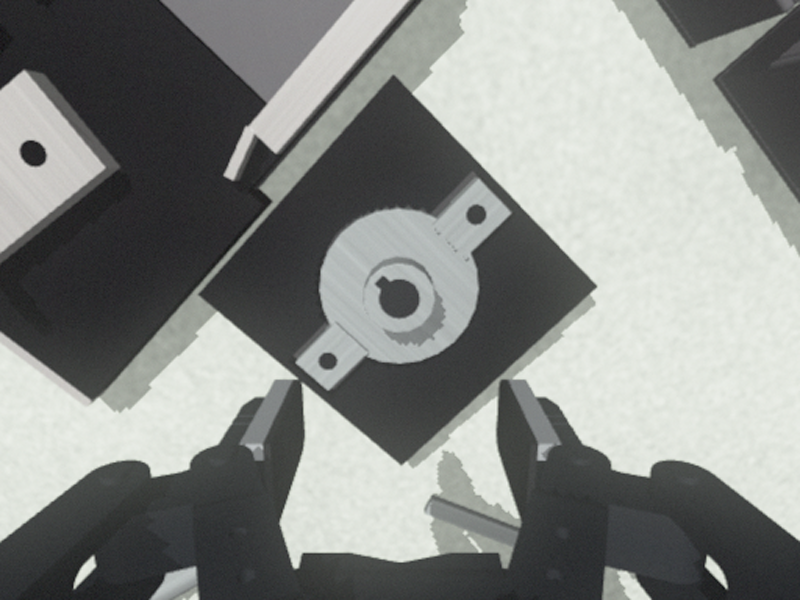

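Run:
```python
from h import *
import pickle
s,c=pickle.load(open('w.pkl','rb'))
def P(x,y,z): return ray(c,(x+.5)*.64-.5,(y+.5)*.64-.5,z,s)[:2]
for z in (.027,.036):
    a,b=P(476,214,z),P(328,361,z);d=a-b;print(z,np.linalg.norm(d),np.degrees(np.arctan2(d[1],d[0])),(a+b)/2)
for z in (.043,.052): print('boss',P(399,298,z))
I=np.array([P(x,y,.022) for x,y in [(394,76),(597,287),(403,464),(200,294)]]);print(I.mean(0))
for i in range(4):
    d=I[(i+1)%4]-I[i]; print(np.linalg.norm(d),np.degrees(np.arctan2(d[1],d[0])))
im=c['image'][95:265,175:345];cv2.imwrite('pics/w7c.png',cv2.resize(np.clip(im*1.5,0,255).astype(np.uint8),(600,600),interpolation=cv2.INTER_CUBIC))
```

```text
0.027 0.11003821477137617 2.6610043443612454 [ 0.60513524 -0.22789308]
0.036 0.10635139605686736 2.661004344361263 [ 0.60668944 -0.22614642]
boss [ 0.60520564 -0.22758129]
boss [ 0.60685577 -0.22573511]
[ 0.60415136 -0.22877409]
0.1490651885029952 -86.92213762771257
0.14804675309386361 -176.95153621750399
0.14908536698292463 93.21552492086019
0.14840496627739272 3.040910427018558
```

View pics/w7c.png

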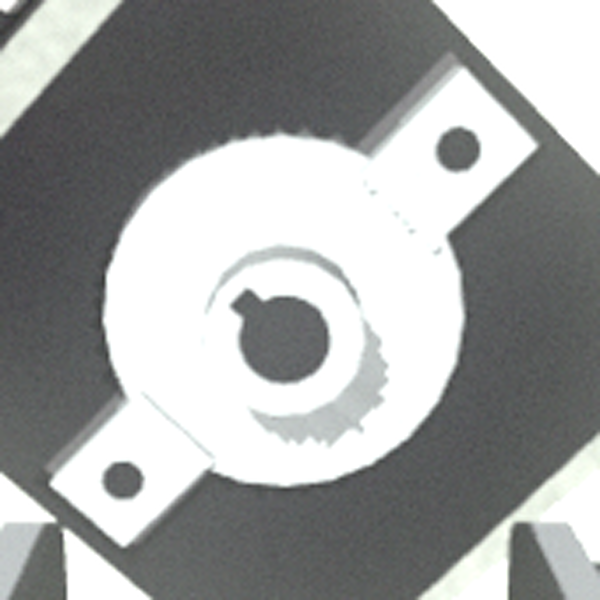

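The hub is home. Its lug holes at (476,214) and (328,361) measure 110.0 mm apart if the lug tops are at z = 27 mm (dropped), and yaw 2.7° matches the insert's ~3.0°. Next is the bracket.

```bash
python3 -c "
from h import *
go([.469,-.027,.18],-8.3)"
```

```text
t 14.25 pos [ 0.6052 -0.2282  0.1536] jaw yaw -42.96 q [-26.1  31.1   8.4  66.7  -0.3 106.8] F [0.1 0.7 1.7] w 0.0555
toolx [ 0.008 -0.009 -1.   ]
shift [-0.0293 -0.2364 -0.0544]
turn (cw+) -34.66
```

Request:
servo_tool --targets '[{"x": -0.01, "y": -0.03, "z": -0.007, "turn": -5}, {"x": -0.02, "y": -0.07, "z": -0.016, "turn": -10}, {"x": -0.029, "y": -0.11, "z": -0.025, "turn": -15}, {"x": -0.029, "y": -0.15, "z": -0.035, "turn": -20}, {"x": -0.029, "y": -0.19, "z": -0.044, "turn": -26}, {"x": -0.029, "y": -0.22, "z": -0.05, "turn": -31}, {"x": -0.029, "y": -0.236, "z": -0.054, "turn": -34.7}, {"x": -0.029, "y": -0.236, "z": -0.054, "turn": -34.7}, {"x": -0.029, "y": -0.236, "z": -0.054, "turn": -34.7}, {"x": -0.029, "y": -0.236, "z": -0.054, "turn": -34.7}]' --claw 0.3

```text
time: 15.5
position: [0.4697, -0.0283, 0.1798]
tcp_rot: [50.3, 89.3, -48.0]
contact_force: [-0.2, 0.2, 0.5]
grip_width: 0.0553
```

```bash
python3 look.py w8.png; python3 -c "
from h import *
go([.469,-.027,.18],-8.3)"
```

```text
t 15.55 pos [ 0.4696 -0.0282  0.1797] jaw yaw -8.33 q [-10.9  10.4 -17.9  61.1  -0.4  87.4] F [-0.7 -0.7 -0.1] w 0.0559
toolx [ 0.008 -0.009 -1.   ]
shift [-0.0003 -0.0007 -0.0011]
turn (cw+) -0.03
```

View pics/w8.png

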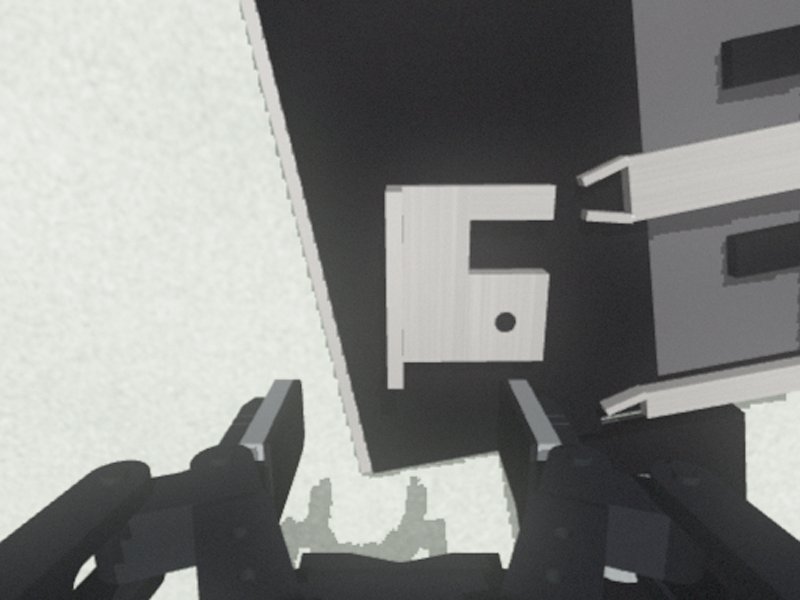

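Run:
```python
from h import *
import pickle
s,c=pickle.load(open('w.pkl','rb'))
def P(x,y,z): return ray(c,(x+.5)*.64-.5,(y+.5)*.64-.5,z,s)[:2]
def A(d): return np.degrees(np.arctan2(d[1],d[0]))
A1,A2,B1,B2=P(386,186,.072),P(387,388,.072),P(402,186,.072),P(404,388,.072)
print(A1,A2,np.linalg.norm(A1-A2),A(A1-A2)-90,A(B1-B2)-90,'flange mid',(A1+A2+B1+B2)/4)
F1,F2=P(556,187,.036),P(544,360,.036);print('front',F1,F2,np.linalg.norm(F1-F2),A(F1-F2)-90)
C=(F1+F2)/2;print('centre to flange',np.linalg.norm(C-(A1+A2+B1+B2)/4),A(C-(A1+A2+B1+B2)/4))
d=P(365,474,.022)-P(256,0,.022);print('deck near edge yaw',A(d)+90, 'corner',P(365,474,.022))
d=P(660,378,.022)-P(632,0,.022);print('cutout edge?',A(d)+90)
print('throat strips inner: ',P(650,222,.032),P(800,192,.032),P(645,402,.032),P(800,369,.032))
print('tongue',P(728,237,.022),P(732,277,.022))
```

```text
[0.47235787 0.02570989] [ 0.45722897 -0.07537753] 0.10221326186725042 -8.511803821940148 -7.729606587976278 flange mid [ 0.4688002  -0.02543417]
front [0.56054509 0.00969399] [ 0.54742358 -0.08818301] 0.09875262488121143 -7.6356154097161095
centre to flange 0.08629636508137462 -9.208858380965859
deck near edge yaw 1.8652959669007174 corner [ 0.42936491 -0.15713482]
cutout edge? 3.4085827135169495
throat strips inner:  [ 0.61168215 -0.01713751] [ 0.69259288 -0.01277701] [ 0.60732599 -0.12665278] [ 0.69967369 -0.11868607]
tongue [ 0.66052316 -0.0343913 ] [ 0.66354998 -0.05863568]
```

```bash
python3 -c "
from h import *
go([.469,-.0255,.046],-8.1)"
```

```text
t 15.55 pos [ 0.4696 -0.0282  0.1797] jaw yaw -8.33 q [-10.9  10.4 -17.9  61.1  -0.4  87.4] F [-0.7 -0.7 -0.1] w 0.0559
toolx [ 0.008 -0.009 -1.   ]
shift [ 0.1337 -0.0022 -0.0037]
turn (cw+) -0.23
```

Request:
servo_tool --targets '[{"x": 0.02, "y": -0.001, "z": -0.002, "turn": 0}, {"x": 0.045, "y": -0.002, "z": -0.004, "turn": 0}, {"x": 0.07, "y": -0.002, "z": -0.004, "turn": -0.2}, {"x": 0.095, "y": -0.002, "z": -0.004, "turn": -0.2}, {"x": 0.115, "y": -0.002, "z": -0.004, "turn": -0.2}, {"x": 0.128, "y": -0.002, "z": -0.004, "turn": -0.2}, {"x": 0.134, "y": -0.002, "z": -0.004, "turn": -0.2}, {"x": 0.134, "y": -0.002, "z": -0.004, "turn": -0.2}, {"x": 0.134, "y": -0.002, "z": -0.004, "turn": -0.2}, {"x": 0.134, "y": -0.002, "z": -0.004, "turn": -0.2}]' --claw 0.3

```text
time: 16.8
position: [0.4699, -0.0253, 0.0463]
tcp_rot: [53.1, 89.2, -45.1]
contact_force: [0.8, 0.1, 0.3]
grip_width: 0.0554
```

Request:
servo_tool --targets '[{"x": 0, "y": 0, "z": 0, "turn": 0}, {"x": 0, "y": 0, "z": 0, "turn": 0}, {"x": 0, "y": 0, "z": 0, "turn": 0}, {"x": 0, "y": 0, "z": 0, "turn": 0}, {"x": 0, "y": 0, "z": 0, "turn": 0}, {"x": 0, "y": 0, "z": 0, "turn": 0}, {"x": 0, "y": 0, "z": 0, "turn": 0}, {"x": 0, "y": 0, "z": 0, "turn": 0}, {"x": 0, "y": 0, "z": 0, "turn": 0}, {"x": 0, "y": 0, "z": 0, "turn": 0}]' --claw -1 --newtons 25

```text
time: 18.05
position: [0.4699, -0.0253, 0.0465]
tcp_rot: [53.2, 89.2, -44.9]
contact_force: [-0.8, 0.3, 5.0]
grip_width: 0.0078
```

```bash
python3 look.py w9.png; python3 -c "
from h import *
go([.469,-.0255,.046],-8.1)"
```

```text
t 18.1 pos [ 0.4699 -0.0253  0.0465] jaw yaw -8.13 q [-10.5  17.6 -30.3  41.4  -0.4  87.6] F [-2.3  0.2  4.6] w 0.0079
toolx [ 0.009 -0.009 -1.   ]
shift [ 0.0005 -0.0008  0.0003]
turn (cw+) -0.03
```

View pics/w9.png

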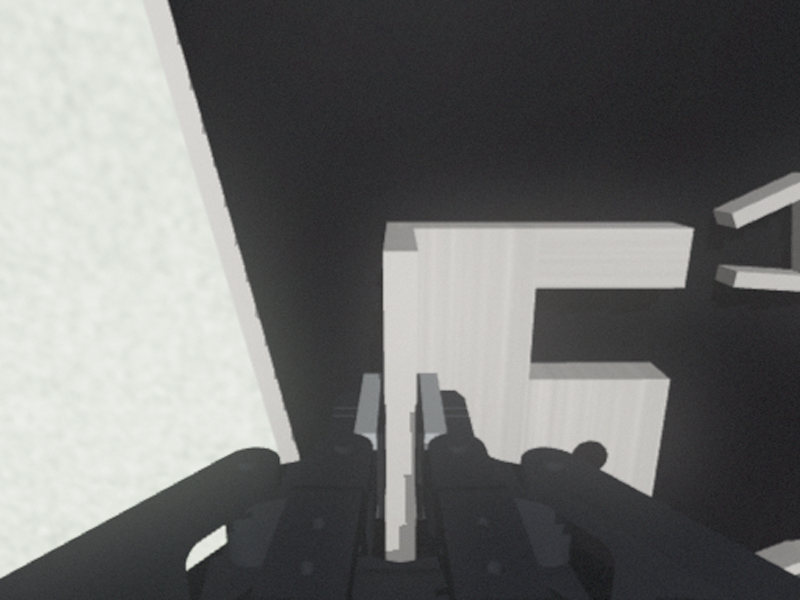

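Run:
```python
from h import *
import pickle
s,c=pickle.load(open('w.pkl','rb'))
def P(x,y,z): return ray(c,(x+.5)*.64-.5,(y+.5)*.64-.5,z,s)[:2]
R=Rn.from_euler('zyx',[-8.1,0,0],degrees=True).as_matrix()[:2,:2]
for n,x,y,z,l in [('fl end rear',386,250,.072,(-45,50)),('fl end front',416,250,.072,(-37,50)),('tipFL',693,229,.036,(45,50)),('slot in L',536,289,.036,(0,32)),('slot inR',531,379,.036,(0,2)),('frontslotR',668,379,.036,(45,2)),('frontslotL',685,289,.036,(45,32))]:
    print(n,((R.T@(P(x,y,z)-s['position'][:2]))*1000+[-41,0]).round(1),l)
go([.4738,-.0752,.0465],2.9)
```

```text
fl end rear [-44.1  48.7] (-45, 50)
fl end front [-37.3  48.7] (-37, 50)
tipFL [45.2 47.9] (45, 50)
slot in L [ 0.4 30. ] (0, 32)
slot inR [0.9 0.4] (0, 2)
frontslotR [44.7  0.2] (45, 2)
frontslotL [45.6 29.8] (45, 32)
t 18.1 pos [ 0.4699 -0.0253  0.0465] jaw yaw -8.13 q [-10.5  17.6 -30.3  41.4  -0.4  87.6] F [-2.3  0.2  4.6] w 0.0079
toolx [ 0.009 -0.009 -1.   ]
shift [0.0005 0.011  0.0488]
turn (cw+) -11.03
```

The bracket is gripped at 7.9 mm. Its corners (386,250), (693,229) and (531,379) give yaw -8.1° and put the TCP 1.8 mm to +y of its centre line. Next I slide it sideways and square it in front of the right-hand insert.

Request:
servo_tool --targets '[{"x": 0, "y": 0.001, "z": 0.004, "turn": -1}, {"x": 0, "y": 0.003, "z": 0.012, "turn": -3}, {"x": 0, "y": 0.005, "z": 0.02, "turn": -5}, {"x": 0, "y": 0.007, "z": 0.028, "turn": -7}, {"x": 0, "y": 0.009, "z": 0.036, "turn": -9}, {"x": 0, "y": 0.01, "z": 0.043, "turn": -10.5}, {"x": 0, "y": 0.011, "z": 0.047, "turn": -11}, {"x": 0, "y": 0.011, "z": 0.047, "turn": -11}, {"x": 0, "y": 0.011, "z": 0.047, "turn": -11}, {"x": 0, "y": 0.011, "z": 0.047, "turn": -11}]'

```text
time: 19.35
position: [0.4737, -0.0731, 0.0466]
tcp_rot: [39.9, 89.3, -47.2]
contact_force: [0.1, 0.2, -2.7]
grip_width: 0.0073
```

```bash
python3 look.py w10.png; python3 -c "
from h import *
import pickle
go([.4738,-.0734,.0465],2.9)
c=robot.camera('top');pickle.dump(c,open('top2.pkl','wb'))
cv2.imwrite('pics/top2.png',cv2.resize(c['image'][105:225,190:350],(800,600),interpolation=cv2.INTER_CUBIC))"
```

```text
t 19.4 pos [ 0.4737 -0.0731  0.0467] jaw yaw 2.88 q [-16.1  18.4 -29.   41.9  -0.4  71. ] F [-1.1 -0.  -3.7] w 0.0075
toolx [ 0.009 -0.009 -1.   ]
shift [0.0002 0.     0.0003]
turn (cw+) -0.02
```

View pics/w10.png

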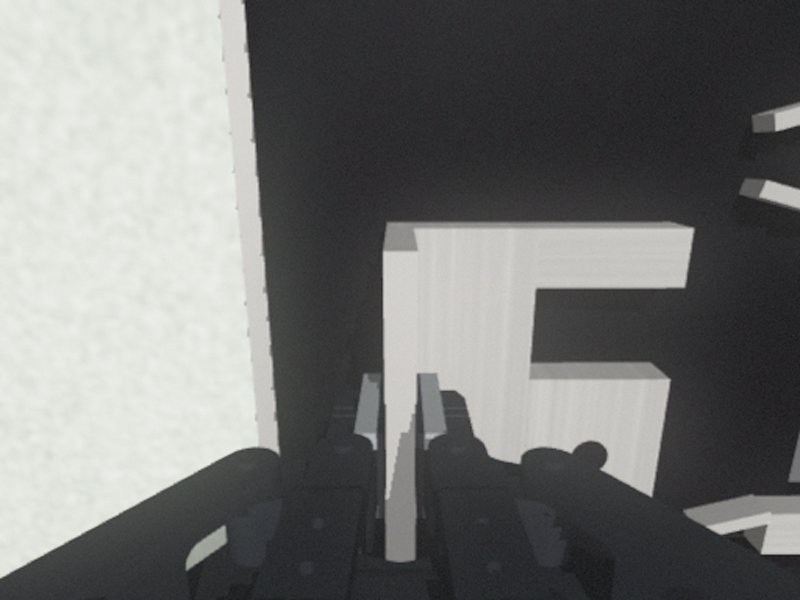

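View pics/top2.png

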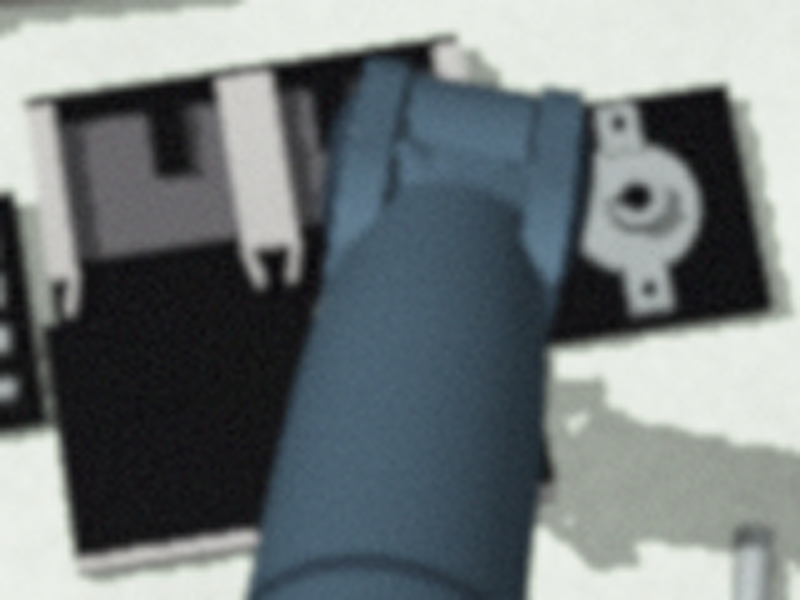

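Run:
```python
from h import *
import pickle
s,c=pickle.load(open('w.pkl','rb'))
def P(x,y,z): return ray(c,(x+.5)*.64-.5,(y+.5)*.64-.5,z,s)[:2]
R=Rn.from_euler('zyx',[2.88,0,0],degrees=True).as_matrix()[:2,:2]
for n,x,y,z in [('tipFL',693,229,.036),('slot inR',531,379,.036),('flareL top corner near',742,178,.032),('flareL inner bottom',739,193,.032),('flareR',686,512,.032)]:
    print(n,((R.T@(P(x,y,z)-s['position'][:2]))*1000+[-41,1.8]).round(1))
d=P(246,0,.022)-P(278,455,.022); print(np.degrees(np.arctan2(d[1],d[0]))-90, ((R.T@(P(278,455,.022)-s['position'][:2]))*1000+[-41,1.8]).round(1))
im=c['image'][50:384,420:512];cv2.imwrite('pics/w10c.png',cv2.resize(im,None,fx=1.75*1,fy=1.75,interpolation=cv2.INTER_CUBIC))
```

```text
tipFL [44.8 49.7]
slot inR [0.7 2.2]
flareL top corner near [59.1 64. ]
flareL inner bottom [59.  59.7]
flareR [ 60.4 -51.1]
2.6146483301141075 [-84.8 -33.7]
```

View pics/w10c.png

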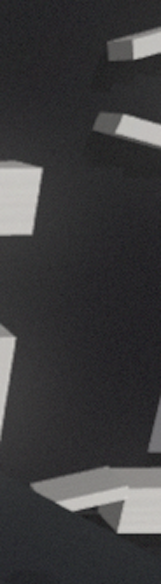

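Run:
```python
from h import *
import pickle
s,c=pickle.load(open('w.pkl','rb'))
def P(x,y,z): return ray(c,420+(x+.5)/1.75-.5,50+(y+.5)/1.75-.5,z,s)[:2]
R=Rn.from_euler('zyx',[2.88,0,0],degrees=True).as_matrix()[:2,:2]
for n,x,y,z in [('L bottom',94,130,.022),('L top',115,134,.032),('R bottom',30,485,.022),('R top',72,510,.032),('R throat bottom',107,467,.022),('R throat top',127,487,.032)]:
    print(n,((R.T@(P(x,y,z)-s['position'][:2]))*1000+[-41,1.8]).round(1))
```

```text
L bottom [65.7 58.6]
L top [65.1 58.4]
R bottom [ 65.7 -58.5]
R top [ 74.3 -60.3]
R throat bottom [ 90.3 -51.6]
R throat top [ 90.3 -51.7]
```

```bash
python3 -c "
from h import *
a=np.radians(2.88);p=robot.get_state()['position']
go(p+np.array([.1505*np.cos(a),.1505*np.sin(a),-.0002]),2.88)"
```

```text
t 19.45 pos [ 0.4738 -0.0732  0.0467] jaw yaw 2.88 q [-16.1  18.4 -29.   41.9  -0.4  71. ] F [ 0.6  0.3 -2.9] w 0.0072
toolx [ 0.009 -0.009 -1.   ]
shift [ 0.0014  0.1505 -0.    ]
turn (cw+) 0.0
```

Request:
servo_tool --targets '[{"x": 0.0001, "y": 0.008, "z": 0, "turn": 0}, {"x": 0.0002, "y": 0.02, "z": 0, "turn": 0}, {"x": 0.0003, "y": 0.032, "z": 0, "turn": 0}, {"x": 0.0004, "y": 0.044, "z": 0, "turn": 0}, {"x": 0.0005, "y": 0.056, "z": 0, "turn": 0}, {"x": 0.0006, "y": 0.068, "z": 0, "turn": 0}, {"x": 0.0007, "y": 0.08, "z": 0, "turn": 0}, {"x": 0.0008, "y": 0.09, "z": 0, "turn": 0}, {"x": 0.0009, "y": 0.095, "z": 0, "turn": 0}, {"x": 0.0009, "y": 0.095, "z": 0, "turn": 0}]'

```text
time: 20.7
position: [0.5689, -0.0684, 0.0466]
tcp_rot: [40.4, 89.3, -46.7]
contact_force: [-0.6, -0.2, -3.7]
grip_width: 0.0072
```

```bash
python3 look.py w11.png; python3 -c "
from h import *
go([.624,-.0656,.0465],2.9)"
```

```text
t 20.75 pos [ 0.5685 -0.0684  0.0466] jaw yaw 2.88 q [-13.   27.6 -14.4  47.4  -0.4  74.1] F [-0.2  0.2 -2.8] w 0.0072
toolx [ 0.008 -0.009 -1.   ]
shift [0.0005 0.0555 0.    ]
turn (cw+) -0.02
```

View pics/w11.png

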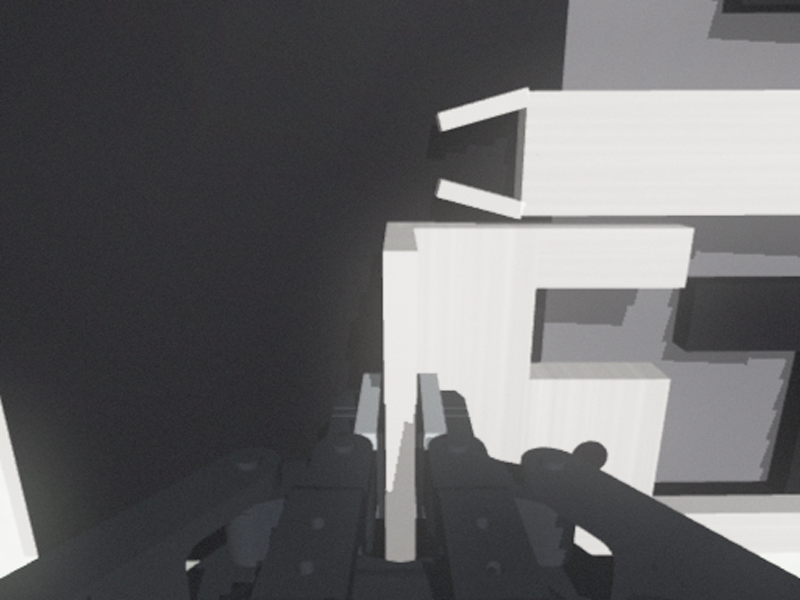

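Run:
```python
from h import *
import pickle
s,c=pickle.load(open('w.pkl','rb'))
def P(x,y,z): return ray(c,(x+.5)*.64-.5,(y+.5)*.64-.5,z,s)[:2]
R=Rn.from_euler('zyx',[2.88,0,0],degrees=True).as_matrix()[:2,:2]
for n,x,y,z in [('tipFL',693,229,.036),('slot inR',531,379,.036),('tongue L',688,278,.022),('tongue R',686,351,.022),('tongueRfar',799,351,.022),('tongueLfar',799,277,.022),('far wall top?',797,352,.022),('far wall bottom',780,358,.012),('stripL',524,216,.032),('stripLfar',799,216,.032)]:
    print(n,((R.T@(P(x,y,z)-s['position'][:2]))*1000+[-41,1.8]).round(1))
```

```text
tipFL [44.8 49.8]
slot inR [0.7 2.2]
tongue L [53.5 31.6]
tongue R [56.8  6. ]
tongueRfar [95.6  5.9]
tongueLfar [90.  31.9]
far wall top? [95.   5.5]
far wall bottom [97.4 -0.8]
stripL [-4.  53.1]
stripLfar [78.2 53. ]
```

Run:
```python
from h import *
import pickle
s,c=pickle.load(open('w.pkl','rb'))
im=c['image'][130:330,400:512];im=np.clip(im.astype(float)*1.8,0,255).astype(np.uint8);cv2.imwrite('pics/w11c.png',cv2.resize(im,None,fx=3,fy=3,interpolation=cv2.INTER_CUBIC))
```

```text
(no output)
```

View pics/w11c.png

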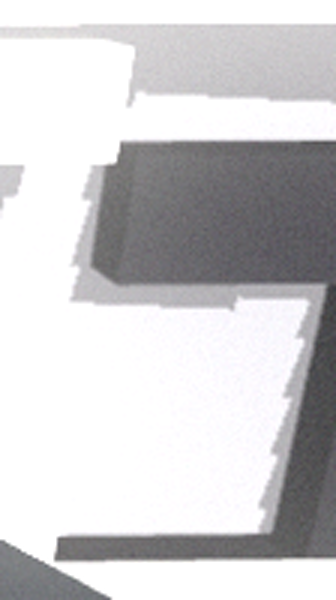

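Run:
```python
from h import *
import pickle
s,c=pickle.load(open('w.pkl','rb'))
def P(x,y,z): return ray(c,400+(x+.5)/3-.5,130+(y+.5)/3-.5,z,s)[:2]
R=Rn.from_euler('zyx',[2.88,0,0],degrees=True).as_matrix()[:2,:2]
for n,x,y,z in [('tongue R top',115,284,.022),('R bot',92,268,.012),('tongue L top',127,154,.022),('L bot',103,141,.012),('farwall bot',270,534,.012),('right wall top',150,560,.022),('right wall bot',150,535,.012)]:
    print(n,((R.T@(P(x,y,z)-s['position'][:2]))*1000+[-41,1.8]).round(1))
```

```text
tongue R top [56.4  6.1]
R bot [57.4  5.4]
tongue L top [54.8 29.9]
L bot [55.8 29.8]
farwall bot [102.3 -52.6]
right wall top [ 72.  -51.3]
right wall bot [ 77.8 -52.6]
```

Squared in the guides: tongue corners and walls put the remaining advance at 54.5 mm with a 0.8 mm correction to the left.

Request:
servo_tool --targets '[{"x": 0, "y": 0.006, "z": -0.0004, "turn": 0}, {"x": 0.0001, "y": 0.015, "z": -0.0008, "turn": 0}, {"x": 0.0002, "y": 0.025, "z": -0.0008, "turn": 0}, {"x": 0.0003, "y": 0.035, "z": -0.0008, "turn": 0}, {"x": 0.0004, "y": 0.044, "z": -0.0008, "turn": 0}, {"x": 0.0005, "y": 0.051, "z": -0.0008, "turn": 0}, {"x": 0.0005, "y": 0.0545, "z": -0.0008, "turn": 0}, {"x": 0.0005, "y": 0.0545, "z": -0.0008, "turn": 0}, {"x": 0.0005, "y": 0.0545, "z": -0.0008, "turn": 0}, {"x": 0.0005, "y": 0.0545, "z": -0.0008, "turn": 0}]'

```text
time: 22.0
position: [0.6226, -0.0648, 0.0465]
tcp_rot: [38.8, 89.3, -48.3]
contact_force: [1.0, -0.2, -2.4]
grip_width: 0.0077
```

```bash
python3 look.py w12.png; python3 -c "
from h import *
go([.624,-.0656,.0465],2.9)"
```

```text
t 22.05 pos [ 0.6226 -0.0648  0.0465] jaw yaw 2.88 q [-11.5  33.   -5.   51.4  -0.4  75.6] F [-0.1 -0.2 -3.4] w 0.0073
toolx [ 0.008 -0.009 -1.   ]
shift [0.     0.0013 0.0009]
turn (cw+) -0.02
```

View pics/w12.png

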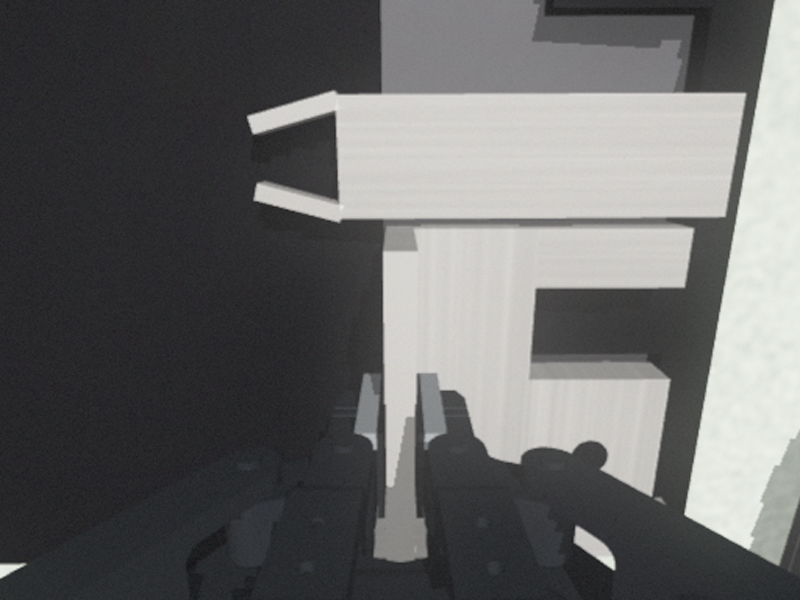

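The foot covers the cut-out, and the tongue sits inside its slot at about (600,320). Releasing.

Request:
servo_tool --targets '[{"x": 0, "y": 0, "z": 0, "turn": 0}, {"x": 0, "y": 0, "z": 0, "turn": 0}, {"x": 0, "y": 0, "z": 0, "turn": 0}, {"x": 0, "y": 0, "z": 0, "turn": 0}, {"x": 0, "y": 0, "z": 0, "turn": 0}, {"x": 0, "y": 0, "z": 0, "turn": 0}, {"x": 0, "y": 0, "z": 0, "turn": 0}, {"x": 0, "y": 0, "z": 0, "turn": 0}, {"x": 0, "y": 0, "z": 0, "turn": 0}, {"x": 0, "y": 0, "z": 0, "turn": 0}]' --claw -0.2

```text
time: 23.3
position: [0.6226, -0.0648, 0.0465]
tcp_rot: [39.1, 89.3, -48.1]
contact_force: [-0.3, 0.7, -0.5]
grip_width: 0.0344
```

```bash
python3 look.py w13.png; python3 -c "
from h import *
go([.624,-.0656,.0465],2.9)"
```

```text
t 23.35 pos [ 0.6226 -0.0648  0.0465] jaw yaw 2.88 q [-11.5  33.   -5.   51.4  -0.4  75.6] F [0.6 0.5 0.3] w 0.0341
toolx [ 0.008 -0.009 -1.   ]
shift [0.0001 0.0013 0.0008]
turn (cw+) -0.02
```

View pics/w13.png

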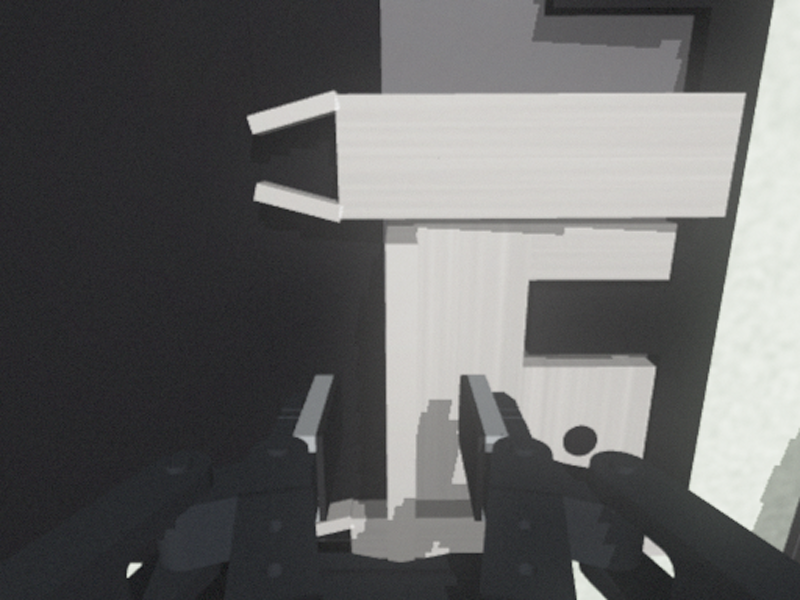

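The bracket dropped: its outline shrank from front tip (693,229) to (676,224), and the force went to zero. I'll raise the arm clear and check both parts.

Request:
servo_tool --targets '[{"x": -0.01, "y": 0, "z": 0, "turn": 0}, {"x": -0.03, "y": 0, "z": 0, "turn": 0}, {"x": -0.055, "y": 0, "z": 0, "turn": 0}, {"x": -0.08, "y": 0, "z": 0, "turn": 0}, {"x": -0.105, "y": 0, "z": 0, "turn": 0}, {"x": -0.13, "y": 0, "z": 0, "turn": 0}, {"x": -0.145, "y": 0, "z": 0, "turn": 0}, {"x": -0.15, "y": 0, "z": 0, "turn": 0}, {"x": -0.15, "y": 0, "z": 0, "turn": 0}, {"x": -0.15, "y": 0, "z": 0, "turn": 0}]'

```text
time: 24.6
position: [0.6208, -0.0633, 0.1953]
tcp_rot: [32.5, 89.4, -54.6]
contact_force: [0.3, -0.6, 0.3]
grip_width: 0.0341
```

```bash
python3 look.py w14.png; python3 -c "
from h import *
go([.624,-.0656,.1965],2.9)
c=robot.camera('scene');cv2.imwrite('pics/s2.png',cv2.resize(c['image'][160:320,190:390],(800,640))[:600])"
```

```text
t 24.65 pos [ 0.6207 -0.0633  0.1953] jaw yaw 2.88 q [-11.4  27.6   9.   70.9  -0.4  75.7] F [-0.4 -0.1 -0.3] w 0.0341
toolx [ 0.006 -0.009 -1.   ]
shift [-0.0011  0.0031  0.0025]
turn (cw+) -0.02
```

View pics/w14.png

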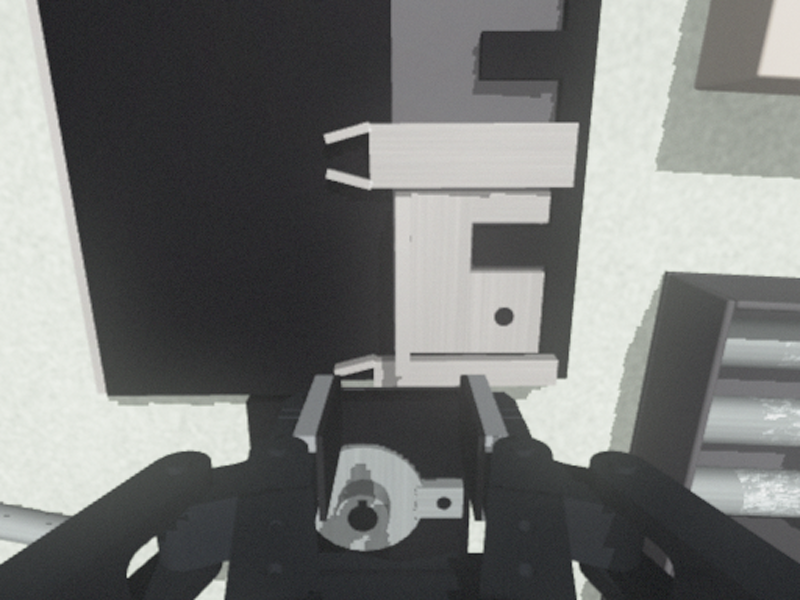

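View pics/s2.png

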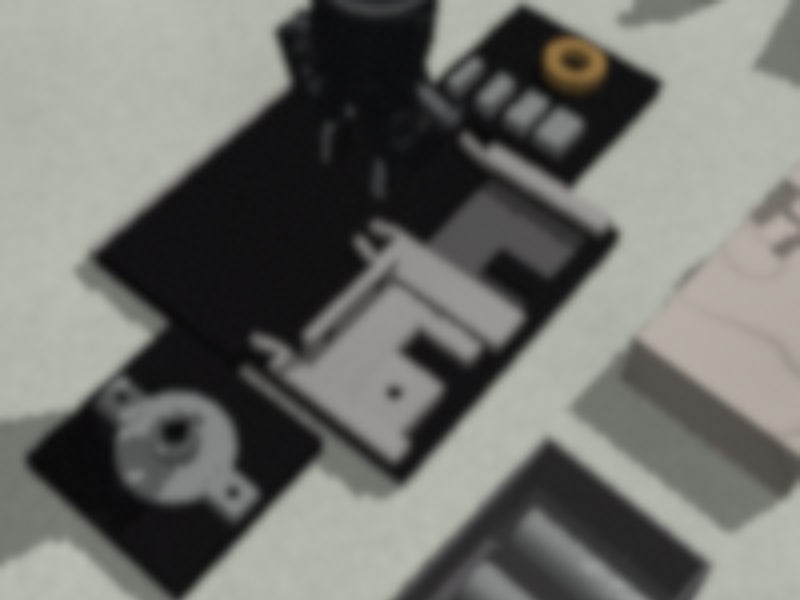

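Run:
```python
from h import *
import pickle
s,c=pickle.load(open('w.pkl','rb'))
im=c['image'][110:250,230:390];cv2.imwrite('pics/w14c.png',cv2.resize(im,(800,700),interpolation=cv2.INTER_CUBIC)[:600])
def P(x,y,z): return ray(c,(x+.5)*.64-.5,(y+.5)*.64-.5,z,s)[:2]
for z in (.026,.036):
    a,b,d=P(471,270,z),P(544,270,z),P(540,352,z); e=P(550,192,z)
    print(z,'45?',np.linalg.norm(a-b),'52?',np.linalg.norm(b-d),'100?',np.linalg.norm(e-d),'front mid',(e+d)/2,'slot yaw',np.degrees(np.arctan2(*(b-a)[::-1])))
a,b=P(581,187,.032),P(371,187,.032);print('strip yaw',np.degrees(np.arctan2(*(a-b)[::-1])))
f=(P(550,192,.026)+P(540,352,.026))/2; y=np.radians(2.8);print('bracket origin',f-.045*np.array([np.cos(y),np.sin(y)]))
```

```text
0.026 45? 0.04405239165863291 52? 0.05299625801323361 100? 0.0991142776628182 front mid [ 0.70933778 -0.0624719 ] slot yaw 2.779276910379094
0.036 45? 0.042649107586315405 52? 0.05130806806571171 100? 0.09595700329139972 front mid [ 0.70638259 -0.06024159] slot yaw 2.7792769103791066
strip yaw 2.8261989754730448
bracket origin [ 0.6643915  -0.06467014]
```

View pics/w14c.png

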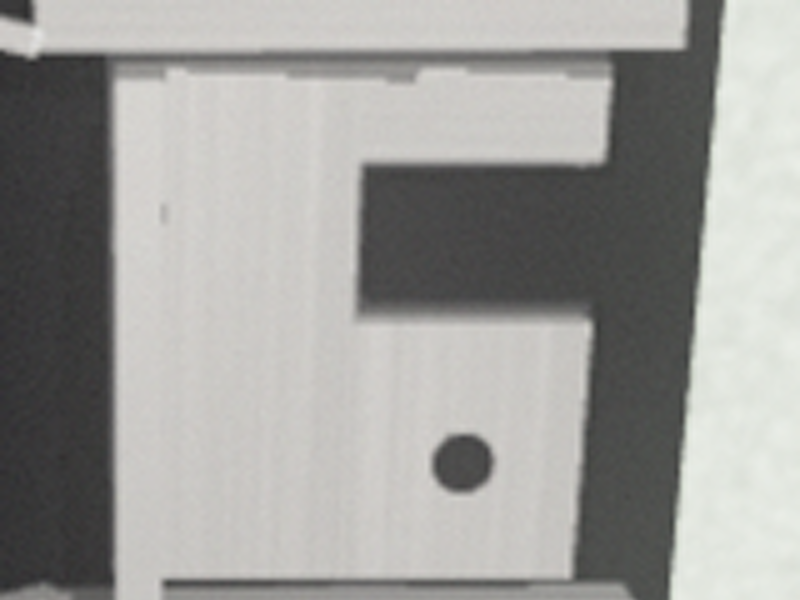

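Both parts fit the seated heights: the front edge is 99 mm long if the foot top is at z = 26 mm and 96 mm if it is at 36 mm. The bracket's yaw is 2.8°, the same as the guide strips. Handing in.

```bash
python3 -c "
from h import *
print(robot.hand_in())"
```

```text
the job is handed in; nothing more can be done
None
```

I turned the hub home and slid the bracket into the right-hand cut-out. Both are released, and I handed the job in at about 25 s of the 54 s allowed.

- **Hub:** I gripped the boss, turned it 88.5° clockwise and let go. The lug holes then measured 110.0 mm apart with the lug tops at the dropped height. Its yaw was 2.7° against about 3.0° for the insert, and its centre was within 1–2 mm.
- **Bracket:** I gripped it by the flange, squared it up and slid it through the guide strips, then let it drop. The front edge measures 99 mm at the seated height and 96 mm at deck height (true 100 mm), so it is down. Its yaw is 2.8°, the same as the strips, and its centre is within about 2 mm of the insert's.

**Checks that disagreed or were not made:**
- **Fingertips:** they sat several mm behind the TCP when part open, not 25 mm ahead as stated. My first two closings on the boss therefore met nothing, and I went lower by the picture. The third grip was slightly too low, and the tips touched the hub's disc with about 6 N.
- **Interface:** one move was refused because its rows had no turn value, and I repeated it.
- **Other things on the bench:** nothing touched them as far as I could see, but I did not re-measure their positions.

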